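Load an axle into a ratchet clamp

ROBOT

A 6-joint arm with a two-finger parallel gripper is mounted at the origin on a cart in front of the work surface, level with it; the furniture and walls round the work are solid. World frame = base frame: x ahead of the robot, y to its left, z up, the work surface at z = 0. Lengths are in m, angles in degrees, forces in N, time in s.
With the tool pointing down it reaches from about 0.325 to 1 m from the base axis. Payload 5.1 kg.
Tool frame: the origin (TCP) lies where the fingers leave the gripper's body, on its centre line; the fingertips stand 73 mm ahead of it and the grasp point (between the pads) lies 54 mm ahead of it; z points along the fingers, y is the line along which they close (so a half turn about z gives the same grasp; the last joint's range is limited). The gripper opens to 85 mm and grips with 20 to 120 N. Pads are 22 mm wide; open, the fingers measure 114 mm over their backs; the gripper's body (76 mm by 85 mm) begins 54 mm behind the grasp point. The pads swing forward as they close: fully open they stand 13 mm farther back than shut.
Start: joints at [-76.18, 7.093, 94.555, -0, 78.352, -4.733], TCP at [0.207, -0.616, 0.304] pointing down, gripper open.
Joint ranges: [-149.61, 149.61], [-58.7, 133.49], [1.44, 155.28], [-77.14, 257.14], [18.33, 153.61], [-166.67, 166.67]. Speed limits (degrees/s): [147.25, 147.25, 180, 180, 180, 180].

INTERFACE

Orientations are given as [roll, pitch, yaw] about the fixed x, y, z axes, in that order (R = Rz(yaw) Ry(pitch) Rx(roll)).
In Python, from workcell import * gives the robot as it stands.
- The arm moves only by the shell command python3 -m pendant 'ROWS' [FORCE]. ROWS is JSON, a list of rows, each a list of 3 entries, a list of its own where there are three numbers: the shift along the tool's x, y, z in m, then the turn, a rotation vector about the tool's x, y, z in rad, then the finger opening in m, from 0 to 0.0854. In form: [[[dx, dy, dz], [wx, wy, wz], hand], ...]. A call has 1 to 12 rows; each row is the pose to reach, as a shift and turn from the pose commanded when the call began, along the tool's axes at that moment; what a row does not reach only later rows make up. A row lasts 1/10 s, in which the tool goes at most 50 mm and 8.59 degrees, less where a joint would pass 70% of its speed; a pose out of reach is approached as far as the arm can. A call with a gripper value outside its range is refused whole. The fingers move at their own pace and stop on an object; FORCE is the grip in N (left out, the last holds). Time passes only in rows, so rows that repeat a pose let the fingers close. It gives the time, the measured TCP pose, the force, the opening and the grip force at its end, in the units of the state.
- sense(): the state, without advancing time (a new reading comes with each control period).
- snapshot(name): name is "scene" or "top" or "wrist"; returns a dict with "color" (480x640x3 uint8, blue, green, red), "range_z" (480x640 float32, m along the optical axis (not along the pixel's ray), 0 where there is no reading), "camera_matrix" (3x3 intrinsics, pixels), "rvec" (rotation vector, rad) and "tvec" (3), from world to camera coordinates, as OpenCV has them. Camera axes: x right, y down, z forward; pixel columns grow to the right and rows downward; lengths in m; the calibration is good to about 2 mm. A picture is of the moment at which its call begins.
- job_done(): hands the job in; it is judged then, once.
The state is a dict: "time": time; "qpos": joint angles; "joint_vel": joint speeds; "joint_efforts": joint torques, N m; "ee_pos": TCP position; "ee_rot": TCP orientation; "contact_force": force on the tool from outside, world axes, zero at the start; "wrist_torque": the same for the moment, N m; "grip_width": opening from 0.0 (shut) to 1.0 (fully open); "gripper_force": force on a finger pad.
Only numpy, scipy, OpenCV 4.12 (cv2) and the standard library are available. Lean on these libraries where they do the work, as an engineer would, in place of code of your own. Each camera call takes 0.05 s, during which the arm holds its last target. There are 200 camera calls.

TASK

Free the locked clamp on the fixture by pressing its springy handle sideways off the ratchet (down, since the clamp lies flat) until the jaws spring wide open. Fetch the steel axle from the wooden rack and lay it level in the two V saddles of the fixture, its end between the open jaws; then squeeze the two handles together until the ratchet catches with the jaws snug on the axle, and leave it locked. Do not knock over the spool of thread or the dropper bottle.

Things in the scene. Friction and masses are not known exactly. Their poses are not given: they have to be found in the camera images.
- fixture: Fixed metal fixture: dark base 60 x 240 x 8 mm with two aluminium V saddles and a scissor-like clamp lying flat at one end, 33 to 53 mm above the worktop. Origin on the worktop below the axle seat's middle; y along the seat, away from the clamp; z up. Along y, mm: end stop wall 89 to 94 (46 high), saddles 36 to 87 and -36 to -62, jaws -64 to -108, pivot (x = 0) -109, thumb pads -192.
- seat (a point): Where the middle of the seated axle belongs, 40 mm above the worktop, axes as the fixture's; 4 mm of play along y. The V flanks (45 degrees) rise to 46 mm above the worktop, 14 mm to either side, and enclose the journals: beside a seated axle fingers have room only at its square middle (72 mm between the saddles).
- clamp (a joint): Opening of the clamp, rad. Starts at 0 (last tooth; jaws 9.8 mm apart, too narrow for the axle). Teeth catch at 0.18 (loose), 0.09 (jaws 12.9 mm: snug on a journal) and 0, once squeezed 0.01 past; with no tooth holding, a spring opens it to its stop at 0.27 (jaws 19 mm). Closing takes 10 N at the pads, 20 to 30 N is ample. With the axle in the jaws it stops at about 0.07.
- moving_pad (a point): Top centre of the springy handle's round thumb pad: 20 mm across, 18 tall, top 53 mm above the worktop, on the fixture's -x side; moves 22 mm to -x as the clamp opens. 5 N and 5.5 mm straight down bend it off the teeth; it bottoms at 9 mm, 7.5 N. A pressing fingertip's friction beats the opening spring (3 N): while held down, also draw it 10 to 25 mm to the fixture's -x, or it catches again.
- fixed_pad (a point): Top centre of the fixed handle's round thumb pad: 20 mm across, 10 tall, top 45 mm above the worktop, on the fixture's +x side. Over their outsides the two pads measure 46 mm with the clamp at 0, 54 at 0.09, 68 wide open; the gap between them is 6 mm at 0. Squeeze both at about 40 mm above the worktop. This pad does not give at all: fingers centred too far to -x stop on it too early.
- rack: Fixed plywood rack 50 x 138 x 40 mm: a tunnel 24 mm wide, 24 high and 132 deep, its floor 10 mm above the worktop, open at the -y end, 66 mm from the origin. Origin on the worktop below the tunnel's middle, y along the tunnel, z up. Fixture and rack stand on or beside a dark cutting mat 2.4 mm thick, which covers the middle of the worktop.
- axle: Loose steel axle, 180 g, 170 mm long: square middle 16 x 16 x 60 mm, both ends alike, round journals 12 mm thick, 55 long. Origin at its middle, y along it. It starts in the rack's tunnel, axis 18 mm above the worktop, with about 40 mm of a journal out of the mouth: draw it out by this end (135 mm or more), put it down and take it again by the square middle.
- thread_spool: Loose white spool of thread, 32 mm across, 60 mm tall, standing on the worktop; origin at the centre of its foot, z up.
- oil_bottle: Loose dark dropper bottle, 33 mm across, 102 mm tall, standing on the worktop; origin at the centre of its foot, z up.

How it is judged:
By the outcome, as a careful person would: the job done as asked, in the order asked, and still so for the second after the job is handed in, with the robot touching nothing.
It also fails if it takes over 66 s, if anything falls off the work surface, if the arm or the gripper's body presses on something with over 40 N, if the wrist force passes 120 N, or if a joint passes its speed limit or range.

## Working session

There is one attempt and no reset: what is moved stays moved. The work goes in short steps, Python scripts to look and compute and a shell command to move; the robot and the scene stay as the last step left them, time stands still between calls to the robot, and variables do not carry over. Pictures are saved under pics/ and viewed, at most 13 in all, crops included, and the job is handed in when it is done.

```bash
mkdir -p pics; cat > h.py <<'E'
import numpy as np, cv2
from workcell import *
from scipy.spatial.transform import Rotation as Ro
def cam(s):
    R=cv2.Rodrigues(np.array(s["rvec"],float))[0]; t=np.array(s["tvec"],float).ravel(); return R,t,np.array(s["camera_matrix"])
def ray(s,uv,z):
    R,t,K=cam(s); c=-R.T@t; d=R.T@np.linalg.inv(K)@np.array([uv[0],uv[1],1.]); return c+d*(z-c[2])/d[2]
def cloud(s):
    R,t,K=cam(s); v,u=np.mgrid[0:480,0:640]; r=s["range_z"]; p=np.stack([(u-K[0,2])/K[0,0]*r,(v-K[1,2])/K[1,1]*r,r],-1); return (p-t)@R
def proj(s,P): 
    R,t,K=cam(s); return cv2.projectPoints(np.array(P,float).reshape(-1,3),np.array(s["rvec"],float),t,K,None)[0].reshape(-1,2)
E
python3 - <<'E'
from h import *
import pickle
d={}
for n in ("top","scene"):
    d[n]=s=snapshot(n); cv2.imwrite(f"pics/{n}0.png",s["color"])
    R,t,K=cam(s); print(n,-R.T@t,K[0,0])
pickle.dump(d,open("d.pkl","wb"))
print(sense())
E
```

```text
top [ 0.35490669 -0.00395769  1.07389143] 592.6379561933104
scene [0.03615891 0.45741724 0.74847144] 510.36546681087947
{'time': 0.1, 'qpos': array([-7.61812143e+01,  7.13125873e+00,  9.46265020e+01,  1.03307046e-03,
        7.83508613e+01, -4.73124091e+00]), 'joint_vel': array([ 0.01943165,  0.0359304 , -0.2181274 ,  0.0431527 ,  0.00871807,
       -0.05527058]), 'joint_efforts': array([ 6.00753920e-04, -4.24932039e+01, -3.66653109e+01, -8.11600694e-05,
        3.92050948e-03,  1.12757368e-05]), 'ee_pos': array([ 0.20667842, -0.61583251,  0.30275634]), 'ee_rot': array([-1.79891831e+02, -9.96730234e-03,  1.85498077e+01]), 'contact_force': array([0.73644256, 0.16981906, 0.73174191]), 'wrist_torque': array([ 0.03675032,  0.06066766, -0.0334017 ]), 'gripper_force': 0.0, 'grip_width': 1.002902607686812}
```

View pics/top0.png

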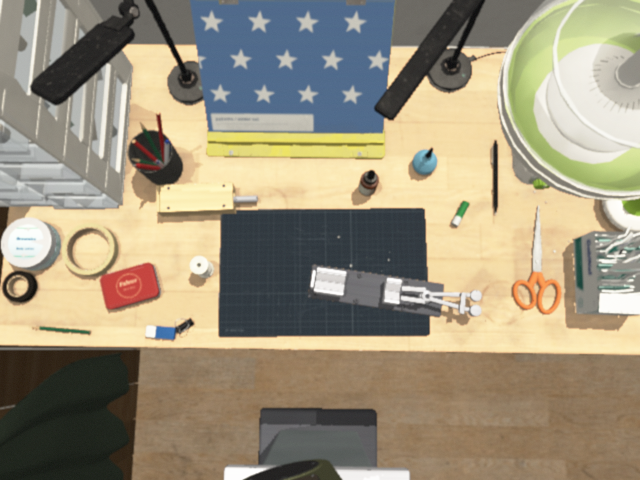

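View pics/scene0.png

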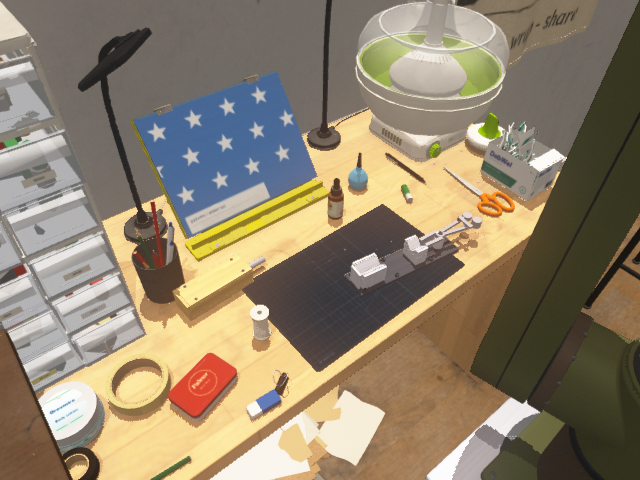

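The top view shows the fixture at about (312–482, 265–315) with its pads at (475,296) and (474,310). The rack is at (157–235, 185–215) with the axle end at (257,199). The bottle is at (370,182) and the spool at (201,268). The scene view agrees.

```bash
python3 - <<'E'
from h import *
import pickle
d=pickle.load(open("d.pkl","rb")); s=d["top"]; P=cloud(s)
a=cv2.resize(s["color"][250:325,300:490],None,fx=4,fy=4,interpolation=cv2.INTER_CUBIC)
b=cv2.resize(s["color"][165:225,140:330],None,fx=4,fy=4,interpolation=cv2.INTER_CUBIC)
cv2.imwrite("pics/crop.png",np.vstack([a,b]))
for uv in [(330,280),(394,290),(475,296),(474,310),(360,288),(180,200),(250,199),(370,180),(201,265),(300,230),(500,250)]:
    print(uv,P[uv[1],uv[0]].round(4))
# rack mask: z 36..44 mm in region
m=np.zeros((480,640),bool); m[175:225,140:245]=1
m&=(P[...,2]>.034)&(P[...,2]<.046)
r=cv2.minAreaRect(P[m][:,:2].astype(np.float32)*1000); print("rack",r)
m=np.zeros((480,640),bool); m[190:210,240:262]=1
m&=(P[...,2]>.015)&(P[...,2]<.03); print("axle",np.median(P[m],0),P[m].min(0),P[m].max(0))
g=s["color"].astype(int)
m=np.zeros((480,640),bool); m[255:325,300:490]=1
m&=(P[...,2]>.028)&(P[...,2]<.060)
q=P[m]; r=cv2.minAreaRect(q[:,:2].astype(np.float32)*1000); print("fix",r)
for n,sl in (("bot",(slice(160,200),slice(350,385))),("spool",(slice(250,285),slice(185,220)))):
    q=P[sl].reshape(-1,3); q=q[q[:,2]>.03]; print(n,q.min(0),q.max(0))
E
```

```text
(330, 280) [ 0.4726 -0.0204  0.0344]
(394, 290) [ 0.4566 -0.1328  0.0332]
(475, 296) [ 0.4472 -0.2717  0.0423]
(474, 310) [ 0.4222 -0.2661  0.0541]
(360, 288) [ 0.4617 -0.0748  0.0098]
(180, 200) [0.6132 0.2513 0.0392]
(250, 199) [0.6197 0.1266 0.0266]
(370, 180) [ 0.6434 -0.0877  0.0767]
(201, 265) [0.4926 0.2031 0.0614]
(300, 230) [0.5681 0.0353 0.0018]
(500, 250) [ 5.357e-01 -3.312e-01 -3.000e-04]
rack ((627.57373046875, 233.81082153320312), (70.57064819335938, 152.6331024169922), 3.246415615081787)
axle [0.62106508 0.1307099  0.02251722] [0.61563189 0.11432578 0.01505988] [0.62745794 0.14593824 0.02748363]
fix ((452.6054382324219, -133.754150390625), (296.2632751464844, 45.841583251953125), 82.53984832763672)
bot [ 0.35490669 -0.10342608  0.0304564 ] [ 0.66489512 -0.00395769  1.07389143]
spool [ 0.35490669 -0.00395769  0.03004045] [0.50861405 0.22449106 1.07389143]
```

View pics/crop.png

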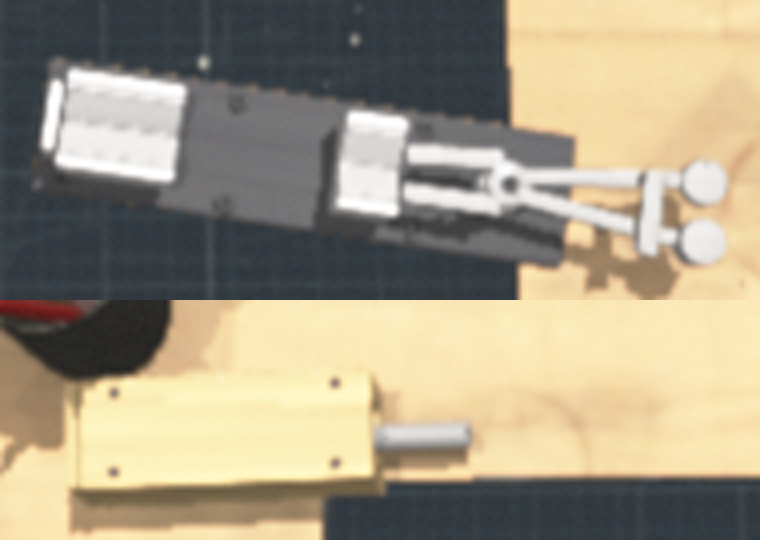

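The crop (4x, offset (300,250) for the fixture half) gives the far saddle corners at (68,70), (186,85), (175,183) and (55,165). The near saddle corners are at (346,111), (408,117), (400,215) and (336,206). The pivot is at (508,184), the fixed pad at (704,182) and the moving pad at (702,242).

```bash
cat >> h.py <<'E'
def go(tcp,yaw,rpy0=None):
    """shift and rotvec in the tool axes from the measured pose to tcp (m), tool down, yaw deg"""
    st=sense(); R0=Ro.from_euler("xyz",st["ee_rot"],degrees=True); R1=Ro.from_euler("xyz",[180,0,yaw],degrees=True)
    w=(R0.inv()*R1).as_rotvec()
    print("at",st["ee_pos"].round(4),st["ee_rot"].round(2),"-> shift",R0.inv().apply(np.array(tcp)-st["ee_pos"]).round(4),"turn",w.round(3),"deg",np.degrees(np.linalg.norm(w)).round(1))
E
python3 - <<'E'
from h import *
import pickle
d=pickle.load(open("d.pkl","rb")); s=d["top"]
pts=[((68,70),46,(14,87)),((186,85),46,(14,36)),((175,183),46,(-14,36)),((55,165),46,(-14,87)),
((346,111),46,(14,-36)),((408,117),46,(14,-62)),((400,215),46,(-14,-62)),((336,206),46,(-14,-36)),((508,184),50,(0,-109)),((704,182),45,(13,-192)),((702,242),53,(-13,-192))]
W=np.array([ray(s,(300+(p[0][0]-1.5)/4,250+(p[0][1]-1.5)/4),p[1]/1000)[:2] for p in pts]); F=np.array([p[2] for p in pts])/1000
A,_=cv2.estimateAffinePartial2D(F,W,method=cv2.LMEDS); print(A)
def rigid(F,W):
    f=F.mean(0);w=W.mean(0);U,S,V=np.linalg.svd((F-f).T@(W-w)); R=(U@V).T; return R,w-R@f
R,t=rigid(F,W); print("yaw",np.degrees(np.arctan2(R[1,0],R[0,0])),t); print(((W-t)@R-F).round(4)*1000)
yaw=np.degrees(np.arctan2(R[1,0],R[0,0]))
p=R@[-.018,-.194]+t; print("press xy",p, "pads",W[-2:])
# rack in lower crop
o=lambda x,y,z: ray(s,(140+(x-1.5)/4,165+(y-300-1.5)/4),z)
print("axle tip",o(470,435,.018),"mouth",o(375,436,.018), "axle edges",o(425,423,.018),o(425,448,.018))
print("rack top edge corners",o(372,374,.04),o(382,487,.04),o(66,377,.04),o(76,493,.04))
go([*p,.053+.073+.06],yaw)
E
```

```text
[[ 0.99544892  0.1351143   0.46133699]
 [-0.1351143   0.99544892 -0.08020141]]
yaw -7.729632786100155 [ 0.4613122  -0.08038406]
[[ 6.7  0.3]
 [ 7.7 -0.5]
 [-7.3 -1.8]
 [-7.2 -0.2]
 [ 6.7  1.1]
 [ 8.1  0.1]
 [-6.6 -1.6]
 [-6.8  0.1]
 [-0.9  1.6]
 [ 0.1  0.3]
 [-0.6  0.6]]
press xy [ 0.41738301 -0.27020035] pads [[ 0.44848565 -0.27209647]
 [ 0.42213499 -0.26826956]]
axle tip [0.62318692 0.11458315 0.018     ] mouth [0.62221448 0.1582761  0.018     ] axle edges [0.62862987 0.13548093 0.018     ] [0.61680966 0.1350678  0.018     ]
rack top edge corners [0.64547857 0.15737328 0.04      ] [0.59316119 0.15084147 0.04      ] [0.6425385  0.29614619 0.04      ] [0.58878676 0.28828349 0.04      ]
at [ 0.2067 -0.6158  0.3028] [-1.7989e+02 -1.0000e-02  1.8550e+01] -> shift [ 0.3097 -0.2604  0.1173] turn [-0.002  0.     0.459] deg 26.3
```

```bash
python3 -m pendant '[[[0.03,-0.025,0.01],[0,0,0.04],0.04],[[0.06,-0.05,0.02],[0,0,0.09],0.0],[[0.095,-0.08,0.03],[0,0,0.14],0.0],[[0.13,-0.11,0.045],[0,0,0.19],0.0],[[0.165,-0.14,0.06],[0,0,0.25],0.0],[[0.2,-0.168,0.075],[0,0,0.3],0.0],[[0.235,-0.198,0.09],[0,0,0.36],0.0],[[0.265,-0.223,0.1],[0,0,0.4],0.0],[[0.295,-0.248,0.112],[0,0,0.44],0.0],[[0.3097,-0.2604,0.1173],[-0.002,0,0.459],0.0],[[0.3097,-0.2604,0.1173],[-0.002,0,0.459],0.0],[[0.3097,-0.2604,0.1173],[-0.002,0,0.459],0.0]]' 40
python3 - <<'E'
from h import *
s=snapshot("wrist"); cv2.imwrite("pics/w1.png",s["color"]); import pickle; pickle.dump(s,open("w1.pkl","wb"))
print(proj(s,[[.42213,-.26827,.053],[.4485,-.2721,.045]]))
go([.4174,-.2702,.186],-7.73)
E
```

```text
time: 1.3
ee_pos: [0.4174, -0.2707, 0.1864]
ee_rot: [179.9, 0.0, -7.7]
contact_force: [0.2, 0.4, 0.2]
grip_width: 0.001
gripper_force: 0.0
[[313.66017206 255.23767405]
 [314.11004358 206.51567124]]
at [ 0.4174 -0.2713  0.1868] [ 1.7986e+02 -3.0000e-02 -7.7400e+00] -> shift [-0.0001 -0.0011  0.0008] turn [ 0.002 -0.    -0.   ] deg 0.1
```

View pics/w1.png

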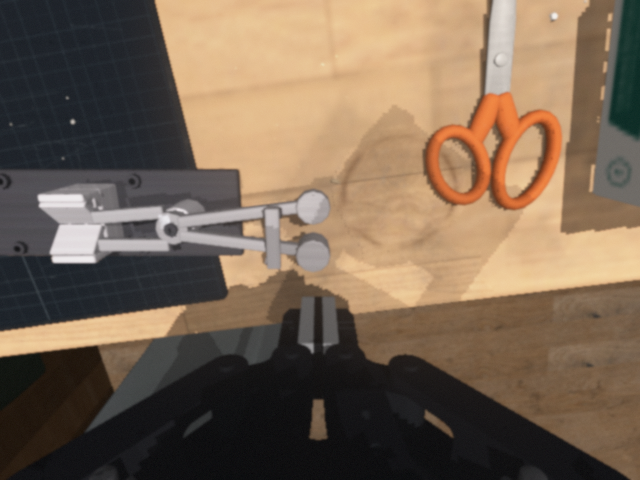

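The wrist view shows the fixed pad at (313,206) and the moving pad at (312,252), within 2 mm of prediction. I'll press down now.

```bash
python3 -m pendant '[[[0,0,0.02],[0,0,0],0],[[0,0,0.04],[0,0,0],0],[[0,0,0.052],[0,0,0],0],[[0,0,0.058],[0,0,0],0],[[0,0,0.062],[0,0,0],0],[[0,0,0.065],[0,0,0],0],[[0,0,0.0675],[0,0,0],0],[[0,0,0.0675],[0,0,0],0],[[0,0,0.0675],[0,0,0],0]]'
```

```text
time: 2.25
ee_pos: [0.4178, -0.2714, 0.1199]
ee_rot: [179.8, -0.1, -7.7]
contact_force: [-3.0, -1.3, 4.0]
grip_width: 0.0
gripper_force: 2.3
```

```bash
python3 -m pendant '[[[0,0,0.0015],[0,0,0],0],[[0,0,0.0018],[0,0,0],0],[[-0.004,0,0.0018],[0,0,0],0],[[-0.009,0,0.0018],[0,0,0],0],[[-0.014,0,0.0018],[0,0,0],0],[[-0.019,0,0.0018],[0,0,0],0],[[-0.022,0,0.0018],[0,0,0],0],[[-0.022,0,0.0018],[0,0,0],0]]'
python3 -m pendant '[[[0,0,-0.01],[0,0,0],0],[[0,0,-0.04],[0,0,0],0],[[0,0,-0.08],[0,0,0],0.02],[[0.02,0,-0.1],[0,0,0],0.04],[[0.02,0,-0.1],[0,0,0],0.04]]'
python3 - <<'E'
from h import *
s=snapshot("wrist"); cv2.imwrite("pics/w2.png",s["color"]); import pickle; pickle.dump(s,open("w2.pkl","wb"))
print(proj(s,[[.4238,-.26827,.053],[.4485,-.2721,.045]]))
go([.4174,-.2702,.186],-7.73)
E
```

```text
time: 3.05
ee_pos: [0.3963, -0.2684, 0.118]
ee_rot: [179.8, -0.2, -7.8]
contact_force: [4.1, -1.4, 4.3]
grip_width: -0.003
gripper_force: 2.3
time: 3.55
ee_pos: [0.4173, -0.2715, 0.2209]
ee_rot: [179.7, -0.3, -7.7]
contact_force: [1.0, 0.0, 0.2]
grip_width: 0.466
gripper_force: 0.0
[[311.8720795  235.96098193]
 [312.5528308  196.09036749]]
at [ 0.4159 -0.2706  0.2183] [ 1.7985e+02 -4.0000e-02 -7.7000e+00] -> shift [ 0.0014 -0.0007  0.0323] turn [ 0.003 -0.001  0.001] deg 0.2
```

View pics/w2.png

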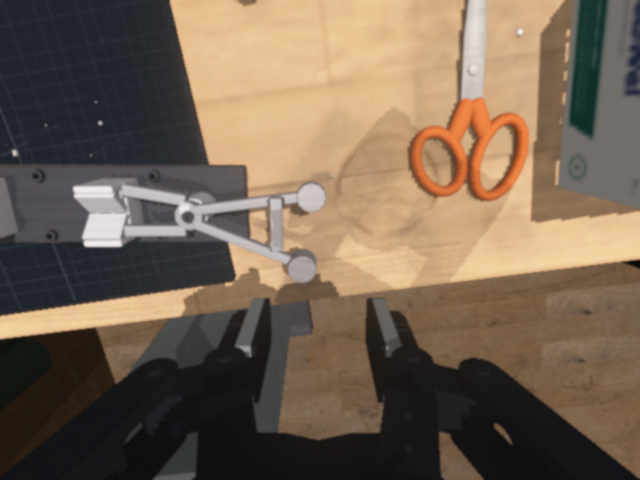

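The clamp is wide open, with the moving pad now at (302,266). Next is the axle.

```bash
python3 -m pendant '[[[0.012,-0.035,-0.01],[0,0,-0.144],0.035],[[0.025,-0.07,-0.015],[0,0,-0.288],0.035],[[0.037,-0.106,-0.015],[0,0,-0.432],0.035],[[0.05,-0.141,-0.015],[0,0,-0.576],0.035],[[0.063,-0.177,-0.015],[0,0,-0.72],0.035],[[0.076,-0.212,-0.015],[0,0,-0.865],0.035],[[0.088,-0.247,-0.01],[0,0,-1.009],0.035],[[0.1,-0.283,-0.005],[0,0,-1.153],0.035],[[0.114,-0.318,0],[0,0,-1.297],0.035],[[0.126,-0.353,0.01],[0,0,-1.44],0.035],[[0.139,-0.389,0.02],[0,0,-1.585],0.035],[[0.1515,-0.424,0.03],[0,0,-1.73],0.035]]'
python3 -m pendant '[[[0,0,0],[0,0,0],0.035],[[0,0,0],[0,0,0],0.035]]'
python3 - <<'E'
from h import *
s=snapshot("wrist"); cv2.imwrite("pics/w3.png",s["color"]); import pickle; pickle.dump(s,open("w3.pkl","wb"))
print(proj(s,[[.6228,.129,.018],[.6232,.1146,.018],[.6222,.158,.018]]))
go([.6228,.129,.10],91.3)
E
```

```text
time: 4.8
ee_pos: [0.6211, 0.1301, 0.183]
ee_rot: [-179.6, 0.2, 91.7]
contact_force: [-1.0, -0.4, 0.2]
grip_width: 0.41
gripper_force: 0.0
time: 5.0
ee_pos: [0.6209, 0.1293, 0.1832]
ee_rot: [-179.6, 0.2, 91.4]
contact_force: [0.1, -0.1, 0.3]
grip_width: 0.413
gripper_force: 0.0
[[322.77448161 246.34882443]
 [322.75694258 266.74287858]
 [323.13675998 202.96272048]]
at [0.6212 0.1286 0.1842] [-1.7973e+02  1.7000e-01  9.1350e+01] -> shift [0.0006 0.002  0.0842] turn [-0.005  0.003  0.001] deg 0.3
```

View pics/w3.png

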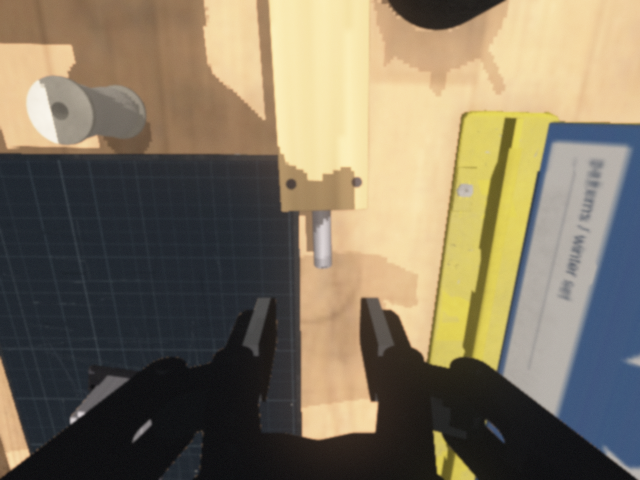

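The axle tip is at (323,267) and the mouth at (321,210), as predicted. I'll descend and grip.

```bash
python3 -m pendant '[[[0.0006,0.002,0.03],[0,0,0],0.035],[[0.0006,0.002,0.06],[0,0,0],0.035],[[0.0006,0.002,0.085],[0,0,0],0.035],[[0.0006,0.002,0.1],[0,0,0],0.035],[[0.0006,0.002,0.1],[0,0,0],0.02],[[0.0006,0.002,0.1],[0,0,0],0.005],[[0.0006,0.002,0.1],[0,0,0],0.005],[[0.0006,0.002,0.1],[0,0,0],0.005],[[0.0006,0.002,0.1],[0,0,0],0.005],[[0.0006,0.002,0.1],[0,0,0],0.005]]' 80
```

```text
time: 6.05
ee_pos: [0.6252, 0.1297, 0.0872]
ee_rot: [179.9, 0.1, 91.4]
contact_force: [0.4, 0.1, -1.0]
grip_width: 0.098
gripper_force: 78.0
```

```bash
python3 -m pendant '[[[0,0,0],[0,0,0],0.025],[[0,0,0],[0,0,0],0.03],[[0,0,0.003],[0,0,0],0.03],[[0,0.0,0.007],[0,0,0],0.03],[[0,0,0.007],[0,0,0],0.03],[[0,0,0.007],[0,0,0],0.005],[[0,0,0.007],[0,0,0],0.005],[[0,0,0.007],[0,0,0],0.005],[[0,0,0.007],[0,0,0],0.005],[[0,0,0.007],[0,0,0],0.005]]' 80
python3 -c "
from h import *
go([.6228,.129,.08],91.3); print(sense()['grip_width'])"
```

```text
time: 7.05
ee_pos: [0.6247, 0.1296, 0.0796]
ee_rot: [-180.0, 0.1, 91.4]
contact_force: [-1.3, -0.2, 0.6]
grip_width: 0.104
gripper_force: 78.1
at [0.6247 0.1296 0.0796] [-1.7999e+02  1.1000e-01  9.1380e+01] -> shift [-0.0006 -0.0019 -0.0004] turn [-0.     0.002  0.001] deg 0.1
0.10428985420141464
```

```bash
python3 -m pendant '[[[-0.004,0,-0.001],[0,0,0],0.005],[[-0.015,0,-0.002],[0,0,0],0.005],[[-0.03,0,-0.002],[0,0,0],0.005],[[-0.045,0,-0.002],[0,0,0],0.005],[[-0.06,0,-0.002],[0,0,0],0.005],[[-0.075,0,-0.002],[0,0,0],0.005],[[-0.09,0,-0.002],[0,0,0],0.005],[[-0.105,0,-0.002],[0,0,0],0.005],[[-0.12,0,-0.002],[0,0,0],0.005],[[-0.132,0,-0.002],[0,0,0],0.005],[[-0.142,0,-0.002],[0,0,0],0.005],[[-0.142,0,-0.002],[0,0,0],0.005]]'
python3 - <<'E'
from h import *
s=snapshot("scene"); cv2.imwrite("pics/s4.png",cv2.resize(s["color"][160:360,160:480],None,fx=2.4,fy=2.4)); s=snapshot("top"); cv2.imwrite("pics/t4.png",s["color"])
E
```

```text
time: 8.25
ee_pos: [0.6283, -0.0136, 0.0819]
ee_rot: [180.0, 0.1, 91.3]
contact_force: [-0.4, 0.0, -1.2]
grip_width: 0.102
gripper_force: 78.1
```

View pics/s4.png

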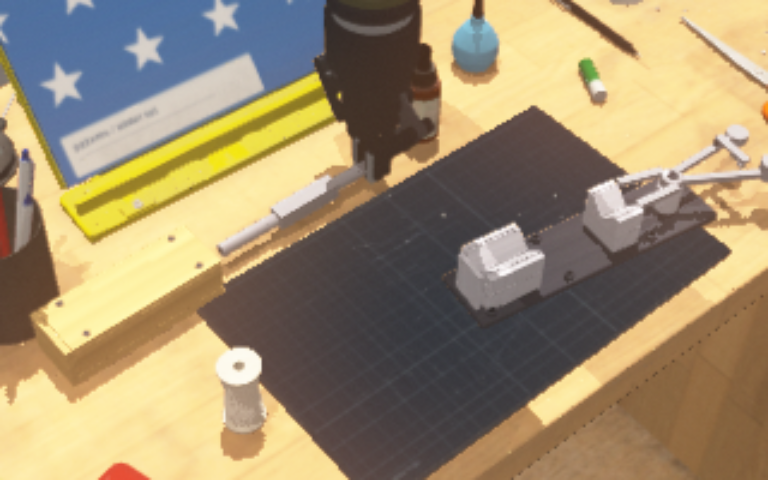

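The axle is clear of the rack and level. I'll set it down on the mat.

```bash
python3 -m pendant '[[[0,-0.01,-0.003],[0,0,0],0.005],[[0,-0.025,-0.003],[0,0,0],0.005],[[0,-0.04,-0.003],[0,0,0],0.005],[[0,-0.055,-0.002],[0,0,0],0.005],[[0,-0.065,0],[0,0,0],0.005],[[0,-0.065,0.003],[0,0,0],0.005],[[0,-0.065,0.005],[0,0,0],0.005],[[0,-0.065,0.005],[0,0,0],0.005],[[0,-0.065,0.005],[0,0,0],0.012],[[0,-0.065,0.005],[0,0,0],0.02],[[0,-0.065,0.005],[0,0,0],0.035],[[0,-0.065,0.005],[0,0,0],0.035]]'
```

```text
time: 9.55
ee_pos: [0.5637, -0.014, 0.0772]
ee_rot: [180.0, 0.1, 91.4]
contact_force: [-0.2, -0.0, -0.4]
grip_width: 0.408
gripper_force: 0.0
```

```bash
python3 -m pendant '[[[0,0,-0.03],[0,0,0],0.04],[[0.03,0,-0.07],[0,0,0],0.04],[[0.03,0,-0.12],[0,0,0],0.04],[[0.03,0,-0.12],[0,0,0],0.04],[[0.03,0,-0.12],[0,0,0],0.04]]'
python3 - <<'E'
from h import *
s=snapshot("wrist"); cv2.imwrite("pics/w5.png",s["color"]); import pickle; pickle.dump(s,open("w5.pkl","wb"))
print(sense()["ee_pos"])
print(proj(s,[[.563,-.028,.0104],[.563,.057,.0104],[.563,.142,.0104]]))
E
```

```text
time: 10.05
ee_pos: [0.5636, 0.0164, 0.1991]
ee_rot: [179.7, 0.1, 91.4]
contact_force: [-0.5, 0.6, -0.4]
grip_width: 0.466
gripper_force: 0.0
[0.562456   0.01627024 0.1969285 ]
[[314.80680513 291.81843318]
 [317.50291725 178.50976448]
 [320.81426443  39.34480332]]
```

View pics/w5.png

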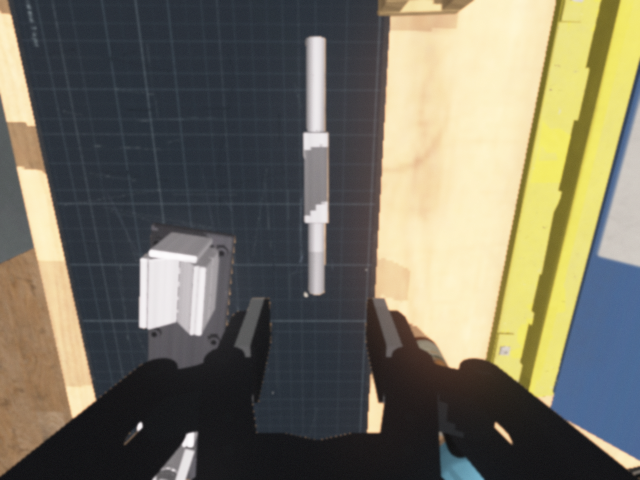

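The axle lies on the mat with its ends at (317,294) and (316,38) and its square middle at rows 132–222, column 316.

```bash
python3 - <<'E'
from h import *
import pickle; s=pickle.load(open("w5.pkl","rb"))
P=[ray(s,uv,z) for uv,z in [((317,294),.0104),((316.3,38),.0104),((316,132),.0184),((316,222),.0184)]]
for p in P: print(p.round(4))
c=((P[0]+P[1])/2+(P[2]+P[3])/2)/2; dd=P[1]-P[0]; y=np.degrees(np.arctan2(-dd[0],dd[1])); print("c",c,"yaw",y,"len",np.linalg.norm(dd))
go([c[0],c[1],.0775],90+y)
E
```

```text
[ 0.5647 -0.0298  0.0104]
[0.5602 0.1427 0.0104]
[0.5613 0.0877 0.0184]
[0.5626 0.0285 0.0184]
c [0.56220368 0.0572775  0.0144    ] yaw 1.4840385685552562 len 0.17249577014898454
at [0.5625 0.0163 0.1969] [1.7996e+02 1.2000e-01 9.1370e+01] -> shift [0.0412 0.0007 0.1193] turn [ 0.001  0.002 -0.002] deg 0.2
```

```bash
python3 -m pendant '[[[0.02,0,0.02],[0,0,0],0.04],[[0.0412,0.0005,0.05],[0,0,0],0.04],[[0.0412,0.0007,0.08],[0,0,0],0.04],[[0.0412,0.0007,0.105],[0,0,0],0.04],[[0.0412,0.0007,0.118],[0,0,0],0.04],[[0.0412,0.0007,0.118],[0,0,0],0.03],[[0.0412,0.0007,0.118],[0,0,0],0.01],[[0.0412,0.0007,0.118],[0,0,0],0.01],[[0.0412,0.0007,0.118],[0,0,0],0.01],[[0.0412,0.0007,0.118],[0,0,0],0.01],[[0.0412,0.0007,0.118],[0,0,0],0.01]]' 80
python3 -m pendant '[[[0,0,-0.005],[0,0,0],0.01],[[0,0,-0.03],[0,0,0],0.01],[[0,0,-0.06],[0,0,0],0.01],[[0,0,-0.09],[0,0,0],0.01],[[0,0,-0.09],[0,0,0],0.01]]'
python3 - <<'E'
from h import *
R=Ro.from_euler("z",-7.73,degrees=True); o=np.array([.4613,-.0804,0])
go([*o[:2],.165],90-7.73)
E
```

```text
time: 11.2
ee_pos: [0.5621, 0.0572, 0.0787]
ee_rot: [-180.0, 0.1, 91.4]
contact_force: [-0.1, 0.4, -2.2]
grip_width: 0.159
gripper_force: 79.3
time: 11.7
ee_pos: [0.5652, 0.0576, 0.1746]
ee_rot: [179.4, 0.1, 91.4]
contact_force: [1.2, 0.2, -0.5]
grip_width: 0.161
gripper_force: 79.5
at [0.5652 0.0576 0.1746] [1.7939e+02 1.2000e-01 9.1380e+01] -> shift [-0.1354 -0.1073  0.0087] turn [0.011 0.001 0.159] deg 9.1
```

```bash
python3 -m pendant '[[[-0.015,-0.012,0],[0,0,0.02],0.01],[[-0.035,-0.027,0],[0,0,0.04],0.01],[[-0.06,-0.046,0],[0,0,0.07],0.01],[[-0.085,-0.066,0],[0,0,0.1],0.01],[[-0.108,-0.084,0],[0,0,0.13],0.01],[[-0.125,-0.097,0],[0,0,0.15],0.01],[[-0.1352,-0.1045,0],[0,0,0.159],0.01],[[-0.1352,-0.1045,0],[0,0,0.159],0.01],[[-0.1352,-0.1045,0],[0,0,0.159],0.01],[[-0.1352,-0.1045,0],[0,0,0.159],0.01],[[-0.1352,-0.1045,0],[0,0,0.159],0.01]]'
python3 - <<'E'
from h import *
import pickle
go([.4613,-.0804,.165],90-7.73)
s=snapshot("wrist"); t=snapshot("top"); pickle.dump((s,t),open("w6.pkl","wb"))
cv2.imwrite("pics/w6.png",s["color"])
R=Ro.from_euler("z",-7.73,degrees=True); F=[[.014,.036,.046],[.014,.087,.046],[-.014,.087,.046],[-.014,.036,.046],[0,.092,.046],[0,-.109,.05],[0,.085,.040+.06],[0,-.085,.1]]
print(proj(s,R.apply(F)+[.4613,-.0804,0]).round(1))
go([.4613,-.0804,.165],90-7.73)
E
```

```text
time: 12.8
ee_pos: [0.4614, -0.0797, 0.1689]
ee_rot: [180.0, 0.1, 82.3]
contact_force: [-0.6, 0.0, -1.5]
grip_width: 0.159
gripper_force: 79.4
at [ 0.4614 -0.0797  0.1689] [1.7997e+02 1.0000e-01 8.2330e+01] -> shift [-0.0007 -0.      0.0039] turn [0.    0.002 0.001] deg 0.1
[[345.4 208.4]
 [347.9 104.4]
 [289.5 104.3]
 [291.7 208.4]
 [318.7  93.2]
 [318.2 434.8]
 [319.  105.4]
 [318.4 477.7]]
at [ 0.4613 -0.0797  0.1689] [1.7998e+02 1.1000e-01 8.2330e+01] -> shift [-0.0007  0.0001  0.0039] turn [0.    0.002 0.001] deg 0.1
```

View pics/w6.png

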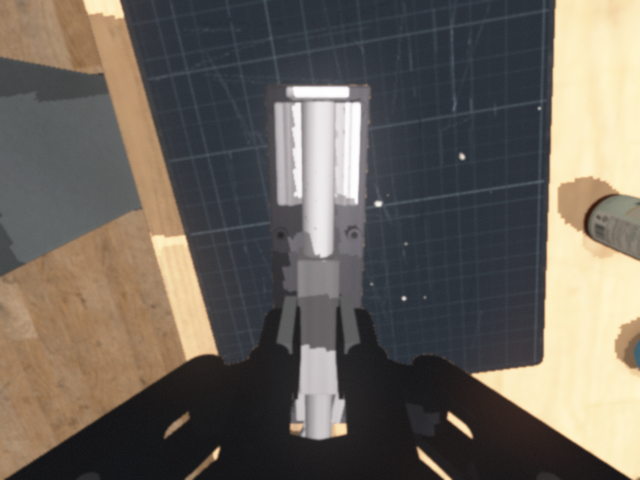

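The axle (centre column 318, end at row 102) lines up with the saddle centre (319) and the wall (rows 87–98). I'll lower it into the saddles.

```bash
python3 -m pendant '[[[-0.0007,0,0.01],[0,0,0],0.01],[[-0.0007,0,0.025],[0,0,0],0.01],[[-0.0007,0,0.04],[0,0,0],0.01],[[-0.0007,0,0.049],[0,0,0],0.01],[[-0.0007,0,0.054],[0,0,0],0.01],[[-0.0007,0,0.058],[0,0,0],0.01],[[-0.0007,0,0.06],[0,0,0],0.01],[[-0.0007,0,0.06],[0,0,0],0.01],[[-0.0007,0,0.06],[0,0,0],0.01]]'
```

```text
time: 13.8
ee_pos: [0.4613, -0.0811, 0.1095]
ee_rot: [179.9, 0.1, 82.3]
contact_force: [0.2, 0.4, -1.6]
grip_width: 0.164
gripper_force: 79.4
```

```bash
python3 -m pendant '[[[0,0,0.001],[0,0,0],0.01],[[0,0,0.0022],[0,0,0],0.01],[[0,0,0.0022],[0,0,0],0.01],[[0,0,0.0022],[0,0,0],0.01]]' 40
```

```text
time: 14.2
ee_pos: [0.4613, -0.0812, 0.1082]
ee_rot: [180.0, 0.1, 82.3]
contact_force: [-3.5, 0.7, 7.3]
grip_width: 0.163
gripper_force: 80.7
```

It's in contact and seated, so I'll release and look.

```bash
python3 -m pendant '[[[0,0,-0.0005],[0,0,0],0.018],[[0,0,-0.0005],[0,0,0],0.022],[[0,0,-0.0005],[0,0,0],0.035],[[0,0,-0.0005],[0,0,0],0.035],[[0,0,-0.02],[0,0,0],0.035],[[0,0,-0.05],[0,0,0],0.035],[[0,0,-0.09],[0,0,0],0.06],[[-0.04,0,-0.1],[0,0,0],0.08],[[-0.08,0,-0.1],[0,0,0],0.08],[[-0.08,0,-0.1],[0,0,0],0.08],[[-0.08,0,-0.1],[0,0,0],0.08]]'
python3 - <<'E'
from h import *
import pickle
s=snapshot("wrist"); pickle.dump(s,open("w7.pkl","wb"))
cv2.imwrite("pics/w7.png",s["color"])
R=Ro.from_euler("z",-7.73,degrees=True); F=[[0,.085,.046],[0,-.085,.046],[0,-.109,.05],[.008,.03,.048],[-.008,-.03,.048]]
print(proj(s,R.apply(F)+[.4613,-.0804,0]).round(1))
P=cloud(s); q=(P-[.4613,-.0804,0])@R.as_matrix()
for y in (-.08,-.05,-.02,0,.02,.05,.07):
    m=(abs(q[...,0])<.003)&(abs(q[...,1]-y)<.003)&(q[...,2]>.02); print(y,np.median(q[m][:,2]).round(4) if m.any() else None)
go([.4613,-.0804,.2],90-7.73)
E
```

```text
time: 15.3
ee_pos: [0.4499, -0.1606, 0.2068]
ee_rot: [180.0, 0.1, 82.2]
contact_force: [0.4, -0.2, -0.1]
grip_width: 0.935
gripper_force: 0.0
[[318.8 -59.8]
 [319.2 254.2]
 [319.3 290.6]
 [333.5  58.5]
 [305.7 168.9]]
-0.08 0.0458
-0.05 0.0458
-0.02 0.0482
0 0.2769
0.02 0.0485
0.05 0.0458
0.07 None
at [ 0.4499 -0.16    0.2065] [-1.7998e+02  7.0000e-02  8.2220e+01] -> shift [0.0804 0.0006 0.0064] turn [-0.     0.001 -0.001] deg 0.1
```

View pics/w7.png

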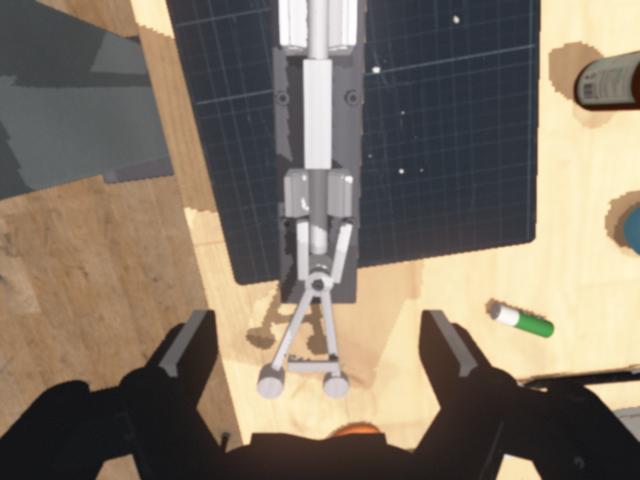

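The axle is level: its journal tops read 45.8 mm at both ends, and the square middle spans rows 60–168 as predicted. The pads are at (336,386) fixed and (270,386) moving.

```bash
python3 - <<'E'
from h import *
import pickle
s=pickle.load(open("w7.pkl","rb")); R=Ro.from_euler("z",-7.73,degrees=True); o=np.array([.4613,-.0804,0])
for uv,z in (((336,387),.045),((270,386),.053),((319,285),.05)): print(R.inv().apply(ray(s,uv,z)-o).round(4))
p=R.apply([-.009,-.192,0])+o; go([*p[:2],.088],82.27)
E
```

```text
[ 0.0123 -0.1894  0.045 ]
[-0.0351 -0.1819  0.053 ]
[-0.0002 -0.105   0.05  ]
at [ 0.4499 -0.16    0.2065] [-1.7998e+02  7.0000e-02  8.2220e+01] -> shift [-0.1115 -0.0082  0.1186] turn [-0.     0.001 -0.001] deg 0.1
```

```bash
python3 -m pendant '[[[-0.03,-0.004,0],[0,0,0],0.0854],[[-0.07,-0.008,0.01],[0,0,0],0.0854],[[-0.1,-0.0082,0.03],[0,0,0],0.0854],[[-0.108,-0.0082,0.06],[0,0,0],0.0854],[[-0.108,-0.0082,0.085],[0,0,0],0.0854],[[-0.108,-0.0082,0.105],[0,0,0],0.0854],[[-0.108,-0.0082,0.1186],[0,0,0],0.0854],[[-0.108,-0.0082,0.1186],[0,0,0],0.0854],[[-0.108,-0.0082,0.1186],[0,0,0],0.0854]]' 30
python3 - <<'E'
from h import *
R=Ro.from_euler("z",-7.73,degrees=True); st=sense(); print(R.inv().apply(st["ee_pos"]-[.4613,-.0804,0]),st["contact_force"])
E
```

```text
time: 16.25
ee_pos: [0.4279, -0.2658, 0.0888]
ee_rot: [180.0, 0.1, 82.3]
contact_force: [-0.2, 0.5, -0.2]
grip_width: 0.999
gripper_force: 0.0
[-0.00811095 -0.18823957  0.08878681] [-0.20048571  0.54977217 -0.19691078]
```

```bash
python3 -m pendant '[[[0,0,0],[0,0,0],0.075],[[0,0,0],[0,0,0],0.072],[[0,0.001,0],[0,0,0],0.068],[[0,0.002,0],[0,0,0],0.065],[[0,0.0025,0],[0,0,0],0.062],[[0,0.0032,0],[0,0,0],0.060],[[0,0.004,0],[0,0,0],0.058],[[0,0.0045,0],[0,0,0],0.056],[[0,0.005,0],[0,0,0],0.054],[[0,0.0055,0],[0,0,0],0.052],[[0,0.006,0],[0,0,0],0.049],[[0,0.006,0],[0,0,0],0.047]]' 30
python3 - <<'E'
from h import *
R=Ro.from_euler("z",-7.73,degrees=True); st=sense(); print(R.inv().apply(st["ee_pos"]-[.4613,-.0804,0]),st["contact_force"],st["grip_width"]*85.4)
E
```

```text
time: 17.45
ee_pos: [0.4341, -0.268, 0.0896]
ee_rot: [179.9, 0.3, 82.4]
contact_force: [-2.6, -5.1, 1.9]
grip_width: 0.555
gripper_force: 20.5
[-0.00172128 -0.18959385  0.08956919] [-2.55233144 -5.11648549  1.90177307] 47.409431988283444
```

```bash
python3 -m pendant '[[[0,0,0],[0,0,0],0.045],[[0,0,0],[0,0,0],0.045],[[0,0,0],[0,0,0],0.045],[[0,0,0],[0,0,0],0.045]]' 30
python3 -m pendant '[[[0,-0.001,0],[0,0,0],0.055],[[0,-0.002,0],[0,0,0],0.065],[[0,-0.003,0],[0,0,0],0.075],[[0,-0.004,0],[0,0,0],0.0854],[[0,-0.004,0],[0,0,0],0.0854],[[0,-0.004,-0.03],[0,0,0],0.0854],[[0,-0.004,-0.07],[0,0,0],0.0854],[[0.07,0,-0.118],[0,0,0],0.0854],[[0.108,0.003,-0.118],[0,0,0],0.0854],[[0.108,0.003,-0.118],[0,0,0],0.0854],[[0.108,0.003,-0.118],[0,0,0],0.0854]]'
python3 - <<'E'
from h import *
import pickle
s=snapshot("wrist"); pickle.dump(s,open("w8.pkl","wb")); t=snapshot("top")
a=s["color"][40:420,200:440]; b=t["color"][250:325,300:490]
cv2.imwrite("pics/w8.png",cv2.resize(a,None,fx=1.5,fy=1.5,interpolation=cv2.INTER_CUBIC)); print(sense()["contact_force"])
E
```

```text
time: 17.85
ee_pos: [0.4345, -0.2682, 0.0898]
ee_rot: [179.8, 0.3, 82.4]
contact_force: [-2.3, -4.6, 3.6]
grip_width: 0.543
gripper_force: 30.1
time: 18.95
ee_pos: [0.4518, -0.1584, 0.2078]
ee_rot: [179.8, 0.1, 82.5]
contact_force: [0.3, -0.6, 1.3]
grip_width: 0.998
gripper_force: 0.0
[-0.1265345  -0.46544697 -0.25068239]
```

View pics/w8.png

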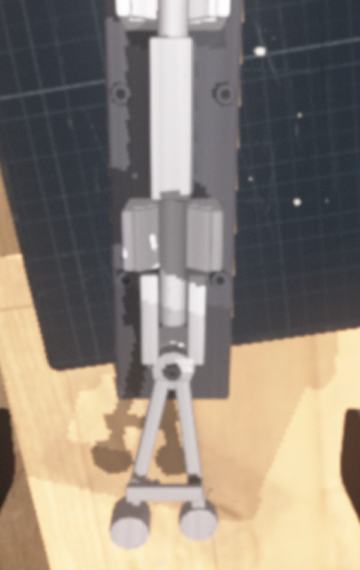

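The jaws now lie along the journal. In the crop the pads are at (130,526) moving and (198,521) fixed; I'll check the opening numerically.

```bash
python3 - <<'E'
from h import *
import pickle
s=pickle.load(open("w8.pkl","rb")); R=Ro.from_euler("z",-7.73,degrees=True); o=np.array([.4613,-.0804,0])
Q=[R.inv().apply(ray(s,(200+u/1.5,40+v/1.5),z)-o) for u,v,z in ((198,519,.045),(130,523,.053),(173,371,.05),(142,300,.05),(157,300,.05),(190,300,.05),(205,300,.05))]
print(np.round(Q,4)); 
p=Q[1]-[0,-.109,.053]; print("angle of moving pad vs at-0 (x-13,y-83):",np.arctan2(-p[0],-p[1])-np.arctan2(13,83))
P=cloud(s); q=(P-o)@R.as_matrix()
for x in (-.01,0,):
  for y in (-.08,-.05,-.02,.02,.05):
    m=(abs(q[...,0]-x)<.002)&(abs(q[...,1]-y)<.003)&(q[...,2]>.02); print(x,y,np.median(q[m][:,2]).round(4) if m.any() else None)
for n,c in (("bottle",(.645,-.088)),("spool",(.492,.203))): pass
E
```

```text
[[ 0.0121 -0.1871  0.045 ]
 [-0.0207 -0.1829  0.053 ]
 [-0.0003 -0.1048  0.05  ]
 [-0.0134 -0.0721  0.05  ]
 [-0.0071 -0.0721  0.05  ]
 [ 0.0068 -0.072   0.05  ]
 [ 0.0131 -0.072   0.05  ]]
angle of moving pad vs at-0 (x-13,y-83): 0.11830322232094911
-0.01 -0.08 0.0432
-0.01 -0.05 0.0406
-0.01 -0.02 0.0469
-0.01 0.02 0.047
-0.01 0.05 0.0409
0 -0.08 0.046
0 -0.05 0.0458
0 -0.02 0.0483
0 0.02 0.0483
0 0.05 0.0459
```

The pads measure 33 mm between centres (53 mm over the outsides), which matches the snug tooth at 0.09, and the axle is level. One last check on the bottle and spool before handing in.

```bash
python3 - <<'E'
from h import *
import pickle
d=pickle.load(open("d.pkl","rb"))["top"]; t=snapshot("top"); A=cloud(d); B=cloud(t)
ok=True
for sl in ((slice(170,195),slice(358,382)),(slice(255,280),slice(190,213))):
    a=[np.percentile(X[sl][...,2][X[sl][...,2]<.3],99) for X in (A,B)]; df=np.abs(d["color"][sl].astype(int)-t["color"][sl]).mean(); print(a,df); ok&=abs(a[0]-a[1])<.01
if ok: print(job_done())
E
```

```text
[np.float64(0.10046034932561045), np.float64(0.1014417546994521)] 1.2561111111111112
[np.float64(0.06379488814182488), np.float64(0.0635846774300896)] 0.9310144927536231
the job is handed in; nothing more can be done
None
```

Job handed in at about 19 s: I freed the clamp, laid the axle level in the saddles, and left the clamp locked on it at what measures as the snug 0.09 tooth; the spool and bottle are still standing.

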